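# Screw the microscope camera onto its port until its stripe faces the pointer

## Robot

A 6-joint arm with a two-finger parallel gripper is mounted at the origin on the work surface. World frame = base frame: x ahead of the robot, y to its left, z up, the work surface at z = 0. Lengths are in m, angles in degrees, forces in N, time in s.
With the tool pointing down it reaches from about 0.35 to 0.875 m from the base axis. Payload 4.2 kg.
Tool frame: the origin (TCP) lies between the finger pads; the fingertips stand 14 mm ahead of it and the grasp point (between the pads) lies 5 mm behind it (r.tcp_to_tips is the distance from the TCP to the fingertips, in m); y points along the fingers, x is the direction in which the jaws open and shut, and the axes are right-handed (so a half turn about y gives the same grasp; the last joint's range is limited). The gripper opens to 87 mm and grips with 3 to 60 N. Pads are 19 mm wide; open, the fingers measure 117 mm over their backs; the gripper's body (75 mm by 190 mm) begins 51 mm behind the grasp point.
Start: joints at [-59.381, 22.042, 0.453, 0, -68.411, -14.817], TCP at [0.17, -0.601, 0.214] pointing down, gripper open.
Joint ranges: [-179.83, 179.83], [-69.29, 118.12], [-61.27, 80.66], [-181.25, 117.63], [-171.15, -9.14], [-177.46, 177.46]. Speed limits (degrees/s): [159.86, 159.86, 180, 180, 180, 180].

## Interface

Orientations are given as a 3x3 rotation matrix whose columns are the frame's x, y, z axes.
In Python, from station import sense, optics, ticket, r gives the robot as it stands.
- The arm moves only by the tool carry_out, never from a script. Its argument "steps" is a list that holds one entry, the list of rows, each a list of 6 numbers: the shift along the world's x, y, z in cm, then the turn, a rotation vector about the world's x, y, z in rad. A call has 1 to 20 rows; each row is the pose to reach, as a shift and turn from the pose commanded when the call began; what a row does not reach only later rows make up. A row lasts 1/8 s, in which the tool goes at most 62.5 mm and 10.7 degrees, less where a joint would pass 70% of its speed; a pose out of reach is approached as far as the arm can. A call with a gripper value outside its range is refused whole. "fingers" is the closure in counts, from 0 (fully open) to 255 (shut), set as the call begins (left out, the last holds). The fingers move at their own pace and stop on an object; the grip force is fixed at half the most. Time passes only in rows, so rows that repeat a pose let the fingers close. It gives the time, the measured TCP pose, the force and the opening at its end, in the units of the state.
- sense(): the state, without advancing time (a new reading comes with each control period).
- optics.capture(name): name is "side" or "top"; returns a dict with "image" (480x640x3 uint8, red, green, blue), "fov_y" (degrees; the focal length in pixels is half the picture's height over the tangent of half this angle, whatever the lens; pixels are square), "cx", "cy" (the principal point, pixels), "k1" (the pictures are not rectified: a ray, as slopes to the right and down, at radius r is drawn at 1 + k1 r^2 times it, then the intrinsics apply), "rvec" (rotation vector, rad) and "tvec" (3), from world to camera coordinates, as OpenCV has them. Camera axes: x right, y down, z forward; pixel columns grow to the right and rows downward; lengths in m; the calibration is good to about 2 mm. A picture is of the moment at which its call begins. There is no depth.
- ticket.finish_job(): hands the job in, once; it reports no verdict.
The state is a dict: "time_s": time; "joints": joint angles; "joint_velocities": joint speeds; "effort": joint torques, N m; "tcp_pos": TCP position; "ee_rot": TCP orientation; "wrist_force": force on the tool from outside, world axes, zero at the start; "moment": the same for the moment, N m; "gripper_width": opening from 0.0 (shut) to 1.0 (fully open).
Only numpy, scipy, OpenCV 4.12 (cv2) and the standard library are available. Lean on these libraries where they do the work, as an engineer would, in place of code of your own. Each camera call takes 0.05 s, during which the arm holds its last target.

## Task

Take the blue camera from its grey rest and set its tongue into the slot of the camera port's screw ring, yellow stripe on the yellow dot's side, lowering it gently until you feel it seat: do not drop it or press hard. Then screw it clockwise (seen from above) until the yellow stripe faces the red pointer on the port, without turning past it, and let go. Leave everything else where it is.

Things in the scene. Friction and masses are not known exactly. Their poses are not given: they have to be found in the camera images.
- camera_mid (a point): Centre of the blue camera: a square body 44 x 44 mm in plan on a round black flange (44 mm across, 10 mm high), 62 mm tall in all, about 0.2 kg. The point lies 36 mm above the flange's underside and 26 mm below the top; grip the blue part, from 10 to 62 mm above the underside. z up; -x points to the face with the yellow stripe (which also runs over the top).
- camera_stripe (a point): Middle of the camera's yellow-striped face, 22 mm from camera_mid along the camera's -x; same axes.
- rest: Fixed grey square plate 90 x 90 x 20 mm with a 35 mm hole, on which the camera's flange stands. Origin at the centre of its underside, on the bench.
- port: Fixed camera port of a low white bench microscope: base 165 x 130 mm, 58 mm high, with an upright aluminium tube 68 mm across. Origin on the bench, on the tube's axis; the base reaches 55 mm to -x and 110 mm to +x of it. z up; -x points from the axis to the red pointer, a small finger on the tube, 33 to 47 mm from the axis.
- port_ring (a joint): Angle (rad) of the screw ring with its slotted seat, growing clockwise seen from above; 0.1 to 1.2 at the start. At 2.40 its yellow dot (at one end of the slot) is at the pointer. A camera in the slot, stripe on the dot's side, has the port's yaw + 2.40 - value, give or take 0.13 of play. Stiff (0.1 N m), stays where left, sinks 4 mm per turn, no stop at the mark.
- mount_green_mid (a point): Bystander: green round specimen mount, 32 mm diameter, 20 mm high; point at its centre.
- mount_red_mid (a point): Bystander: red round specimen mount, 32 mm diameter, 20 mm high; point at its centre.
- objective_mid (a point): Bystander: steel objective lens standing on end, 33 mm diameter, 52 mm high; point half-way up.
- mouse_mid (a point): Bystander: black computer mouse on a blue pad, 95 x 56 x 30 mm; point at its centre.
- pen_pot_mid (a point): Bystander: grey pot, 76 mm diameter, 95 mm high; point half-way up.
- spray_mid (a point): Bystander: white bottle, 52 mm diameter, 130 mm high; point half-way up.
- camera: The camera's flange: origin at the centre of its underside, axes as camera_mid. Below it a steel tongue sticks down: 30 mm long (along x), 6 mm wide, 6 mm deep. At the start the camera stands in the rest, the tongue hanging in the rest's hole.
- port_collar (a point): Point on the tube's axis at its fixed black collar, 69 mm above the bench. Above it the tube's height is not measured: the top of the slotted seat, on which the flange comes to rest, starts 97 to 134 mm above the bench: feel for it. The seat (60 mm across; slot 36 x 10, 7 mm deep) is sprung, 2.5 N per mm, with a stop at 4 mm. Over 25 N is too much; over 10 N beside the slot may drag the ring.
There are look-alikes about, which are no part of the job. Leave any green or turquoise look-alike of the camera alone. There is more than one size of the port; the job needs the largest.

How it is judged:
By the outcome, as a careful person would: the job done as asked, in the order asked, and still so for the second after the job is handed in, with the robot touching nothing.
It also fails if it takes over 72 s, if anything falls off the work surface, if the arm or the gripper's body presses on something with over 40 N, if the wrist force passes 120 N, or if a joint passes its speed limit or range.

## Working session

There is one attempt and no reset: what is moved stays moved. The work goes in short steps, Python scripts to look and compute and a tool call to move; the robot and the scene stay as the last step left them, time stands still between calls to the robot, and variables do not carry over. Pictures are saved under pics/ and viewed, and the job is handed in when it is done.

Besides the shell and the picture viewer there is one more tool, called by a JSON object that holds its "api" and its "payload". carry_out: Moves the arm, as the interface text tells. Its arguments: {"type":"object","properties":{"steps":{"type":"array","items":{"type":"array","items":{"type":"array","items":{"type":"number"}}}},"fingers":{"type":"number"}},"required":["steps"]}

```bash
ls; mkdir -p pics
cat > h.py <<'E'
import numpy as np, cv2
def K(c):
    h,w=c["image"].shape[:2]; f=h/2/np.tan(np.radians(c["fov_y"])/2)
    return f,c["cx"],c["cy"],c["k1"]
def ray(c,u,v):
    f,cx,cy,k=K(c); xd,yd=(u-cx)/f,(v-cy)/f
    x,y=xd,yd
    for _ in range(30):
        s=1+k*(x*x+y*y); x,y=xd/s,yd/s
    R=cv2.Rodrigues(np.array(c["rvec"],float))[0]; t=np.array(c["tvec"],float).ravel()
    d=R.T@np.array([x,y,1.]); return -R.T@t,d/np.linalg.norm(d)
def onz(c,u,v,z):
    o,d=ray(c,u,v); return o+d*(z-o[2])/d[2]
def proj(c,P):
    f,cx,cy,k=K(c); R=cv2.Rodrigues(np.array(c["rvec"],float))[0]
    p=R@np.array(P,float)+np.array(c["tvec"],float).ravel(); x,y=p[0]/p[2],p[1]/p[2]; s=1+k*(x*x+y*y)
    return np.array([f*x*s+cx,f*y*s+cy])
def tri(c1,p1,c2,p2):
    o1,d1=ray(c1,*p1);o2,d2=ray(c2,*p2)
    A=np.stack([d1,-d2],1); s=np.linalg.lstsq(A,o2-o1,rcond=None)[0]
    a,b=o1+s[0]*d1,o2+s[1]*d2; return (a+b)/2,np.linalg.norm(a-b)
E
python3 - <<'E'
from station import sense,optics,ticket,r
import cv2,pickle
print({k:v for k,v in sense().items()})
for n in("side","top"):
    c=optics.capture(n); pickle.dump(dict(c),open(n+"0.pkl","wb")); cv2.imwrite(f"pics/{n}0.png",c["image"][:,:,::-1])
    print({k:v for k,v in c.items() if k!="image"})
E
```

```text
pics
{'time_s': 0.0, 'joints': array([-5.93814446e+01,  2.20906198e+01,  3.78440417e-01, -3.12283236e-02,
       -6.84117814e+01, -1.48156457e+01]), 'joint_velocities': array([-0.04920772, -0.04788813, -0.0533623 , -0.02104105,  0.01250517,
       -0.04793315]), 'effort': array([ 4.46247586e-04, -3.90666533e+01,  1.87405783e+01,  4.21983764e+00,
        1.10272248e-02, -1.84181831e-04]), 'tcp_pos': array([ 0.17004534, -0.60075689,  0.21314618]), 'ee_rot': array([[-2.72134882e-01, -6.65756422e-04, -9.62258885e-01],
       [ 9.62256552e-01,  2.11996057e-03, -2.72135689e-01],
       [ 2.22112698e-03, -9.99997531e-01,  6.37132599e-05]]), 'wrist_force': array([ 0.09743724, -0.38401133,  0.21501653]), 'moment': array([ 0.00362234,  0.00573403, -0.02375405]), 'gripper_width': 1.0014033869104808}
{'fov_y': 42.72053154688169, 'cx': 331.56840714205606, 'cy': 238.09136418096594, 'k1': 0.04456744906618653, 'rvec': array([ 0.61985626, -2.7070707 ,  1.08572073]), 'tvec': array([0.43877513, 0.22083005, 1.48716799])}
{'fov_y': 52.17020547046164, 'cx': 316.96700721477646, 'cy': 238.29946227503976, 'k1': -0.015262486267156221, 'rvec': array([ 2.18465205, -2.18524282,  0.08754269]), 'tvec': array([-0.0174016 ,  0.48802066,  1.3537011 ])}
```

View pics/side0.png

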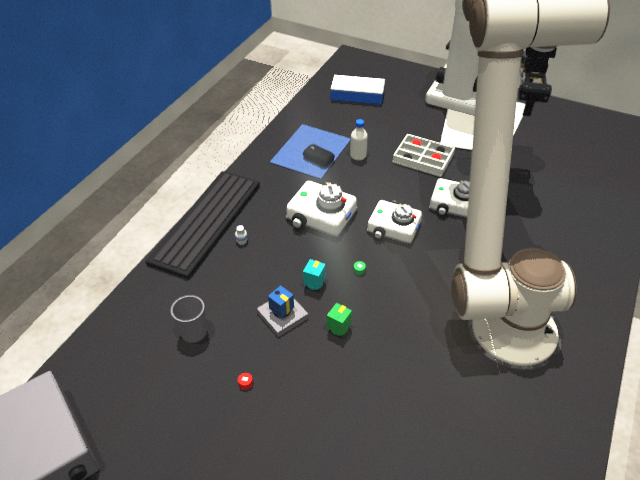

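View pics/top0.png

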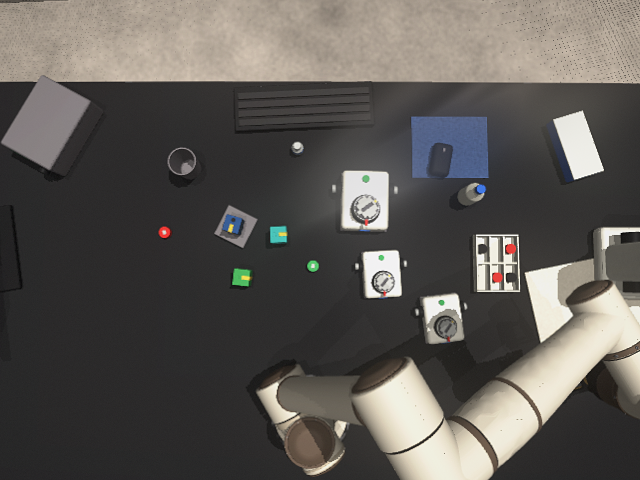

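Candidate cameras in the top view are blue (233,225), turquoise (278,235) and green (241,277). Blue, on the grey rest, is the one asked for. Candidate ports are at (366,208), (383,282) and (446,327). The largest by eye is (366,208). I'll enlarge both to confirm.

Run:
```python
import pickle,cv2,numpy as np
from h import *
T=pickle.load(open("top0.pkl","rb"));S=pickle.load(open("side0.pkl","rb"))
def crop(c,x,y,w,h,k): return cv2.resize(c["image"][y:y+h,x:x+w,::-1],None,fx=k,fy=k,interpolation=cv2.INTER_CUBIC)
a=crop(T,205,190,66,66,6);b=crop(T,325,165,80,80,5)
c=crop(S,250,270,66,66,6);d=crop(S,280,172,80,80,5)
b=cv2.resize(b,(396,396));d=cv2.resize(d,(396,396))
cv2.imwrite("pics/crop1.png",cv2.resize(np.vstack([np.hstack([a,b]),np.hstack([c,d])]),(600,600)))
# port sizes: white mask width on z=0.058
hsv=cv2.cvtColor(T["image"],cv2.COLOR_RGB2HSV)
m=((hsv[...,1]<50)&(hsv[...,2]>170)).astype(np.uint8)
n,l,st,ce=cv2.connectedComponentsWithStats(m)
for i in range(1,n):
    if st[i,4]>400 and st[i,1]>100:
        cn=cv2.findContours((l==i).astype(np.uint8),0,2)[0]; cn=max(cn,key=len).reshape(-1,2)
        p=np.array([onz(T,u,v,.058)[:2] for u,v in cn],np.float32); print(ce[i],cv2.minAreaRect(p))
```

```text
[578.03284487 144.56947954] ((0.7467609643936157, -0.742826521396637), (0.17759984731674194, 0.08855593204498291), 17.13377571105957)
[365.29107551 197.72768879] ((0.5918037295341492, -0.1485721468925476), (0.12520743906497955, 0.15964822471141815), 88.2059326171875)
[494.8896 263.9416] ((0.4179033935070038, -0.5080901384353638), (0.1522025763988495, 0.11659128963947296), 0.00016685316222719848)
[382.09750733 272.16642229] ((0.3892391324043274, -0.1930675208568573), (0.12426994740962982, 0.09811219573020935), 3.0887436866760254)
[546.7916261  300.33544304] ((0.3126072883605957, -0.6636790633201599), (0.18976466357707977, 0.13130831718444824), 11.27734661102295)
[580.62263585 350.82062444] ((0.18551747500896454, -0.7235361337661743), (0.170102059841156, 0.40686604380607605), 38.90005111694336)
[440.11181102 305.1984252 ] ((0.2966006398200989, -0.3534742593765259), (0.06916139274835587, 0.09552475064992905), 7.304708957672119)
[632.48654709 368.52017937] ((0.12412682175636292, -0.8552936315536499), (0.057431336492300034, 0.1087639108300209), 87.43357849121094)
[402.76432681 409.59447641] ((0.030029460787773132, -0.24397139251232147), (0.1887683868408203, 0.17461048066616058), 30.04387092590332)
[275.13464991 403.58348294] ((0.04825671389698982, 0.0870419591665268), (0.09990515559911728, 0.05754273012280464), 29.327680587768555)
[506.02485913 422.00828638] ((-0.006963174790143967, -0.5154087543487549), (0.14826402068138123, 0.16857962310314178), 40.85274124145508)
[447.21351642 457.37910609] ((-0.0750751793384552, -0.35167279839515686), (0.25685128569602966, 0.1525048166513443), 89.64653015136719)
```

View pics/crop1.png

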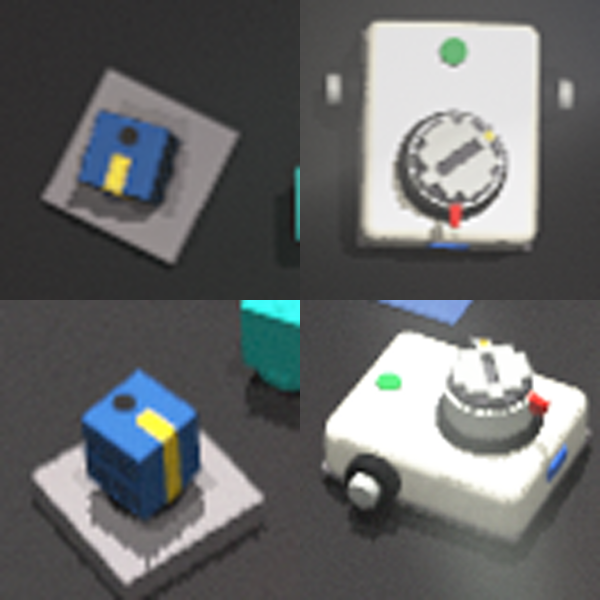

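Run:
```python
import pickle,cv2,numpy as np
from h import *
T=pickle.load(open("top0.pkl","rb"));S=pickle.load(open("side0.pkl","rb"))
for nm,c,(x,y,w,h) in(("T",T,(205,190,66,66)),("S",S,(255,278,55,55))):
    im=c["image"][y:y+h,x:x+w]; k=6
    im=cv2.resize(im,None,fx=k,fy=k,interpolation=cv2.INTER_LINEAR)
    hsv=cv2.cvtColor(im,cv2.COLOR_RGB2HSV)
    H,Sa,V=[hsv[...,i].astype(int) for i in range(3)]
    blue=(H>95)&(H<130)&(Sa>110); print(nm,"blue V percentiles",np.percentile(V[blue],[5,20,40,60,80,95]))
    yel=(H>15)&(H<40)&(Sa>110)&(V>90)
    print("yellow V",np.percentile(V[yel],[5,20,50,80,95]))
    for thr in (100,130,150,180):
        m=((blue&(V>thr))|yel).astype(np.uint8) if nm=="T" else ((blue&(V>thr))|(yel&(V>190))).astype(np.uint8)
        m=cv2.morphologyEx(m,cv2.MORPH_CLOSE,np.ones((9,9)));m=cv2.morphologyEx(m,cv2.MORPH_OPEN,np.ones((15,15)))
        cn=cv2.findContours(m,0,2)[0]
        if not cn: continue
        q=max(cn,key=cv2.contourArea).reshape(-1,2)
        p=np.array([onz(c,(u+.5)/k-.5+x,(v+.5)/k-.5+y,.082)[:2] for u,v in q],np.float32); print(thr,cv2.minAreaRect(p))
    for t in (0,190):
        q=np.argwhere(yel&(V>t))[:,::-1]
        p=np.array([onz(c,(u+.5)/k-.5+x,(v+.5)/k-.5+y,.082)[:2] for u,v in q],np.float32); print("yel",t,len(q),p.mean(0),cv2.minAreaRect(p))
```

```text
T blue V percentiles [ 99. 136. 149. 151. 152. 154.]
yellow V [132. 192. 222. 239. 241.]
100 ((0.5214857459068298, 0.21097923815250397), (0.04417263716459274, 0.04550056532025337), 74.35917663574219)
130 ((0.5219610333442688, 0.21131420135498047), (0.04228343069553375, 0.04453486576676369), 73.7637939453125)
150 ((0.5194143652915955, 0.20523373782634735), (0.026158930733799934, 0.042734239250421524), 74.75090026855469)
180 ((0.5107511281967163, 0.21459664404392242), (0.009279121644794941, 0.020961038768291473), 76.21222686767578)
yel 0 1007 [0.510348   0.21461742] ((0.5103765726089478, 0.21400898694992065), (0.011191238649189472, 0.022655686363577843), 71.22203826904297)
yel 190 820 [0.51159227 0.21440978] ((0.5115520358085632, 0.21443764865398407), (0.009298491291701794, 0.0194381270557642), 73.49842834472656)
S blue V percentiles [ 60.  72.  81. 182. 231. 233.]
yellow V [ 99. 117. 132. 254. 255.]
100 ((0.5216415524482727, 0.2088184803724289), (0.04631678760051727, 0.04647386446595192), 74.52278900146484)
130 ((0.5220635533332825, 0.20824185013771057), (0.04514232650399208, 0.04521556198596954), 74.44608306884766)
150 ((0.5219976902008057, 0.20823438465595245), (0.04418250918388367, 0.04425808787345886), 74.39253234863281)
180 ((0.5216290354728699, 0.20831289887428284), (0.04247642681002617, 0.04319310933351517), 74.08966827392578)
yel 0 2270 [0.49878907 0.22220236] ((0.49700915813446045, 0.22347895801067352), (0.016070876270532608, 0.056905150413513184), 46.19821548461914)
yel 190 898 [0.5105551  0.21089181] ((0.5104684829711914, 0.2107798308134079), (0.009145688265562057, 0.020374692976474762), 74.26324462890625)
```

Run:
```python
import pickle,cv2,numpy as np
from h import *
T=pickle.load(open("top0.pkl","rb"));S=pickle.load(open("side0.pkl","rb"))
a=cv2.resize(T["image"][185:230,345:390,::-1],None,fx=8.8,fy=8.8,interpolation=cv2.INTER_CUBIC)
b=cv2.resize(S["image"][175:220,308:353,::-1],None,fx=8.8,fy=8.8,interpolation=cv2.INTER_CUBIC)
cv2.imwrite("pics/ring.png",np.hstack([a,b]))
for nm,c,(x,y,w,h) in(("T",T,(345,185,45,50)),("S",S,(308,175,45,45))):
    k=8
    im=cv2.resize(c["image"][y:y+h,x:x+w],None,fx=k,fy=k,interpolation=cv2.INTER_CUBIC)
    H,Sa,V=[cv2.cvtColor(im,cv2.COLOR_RGB2HSV)[...,i].astype(int) for i in range(3)]
    for name,m in(("yel",(H>15)&(H<40)&(Sa>70)),("red",((H<8)|(H>172))&(Sa>120)),("slot",(V<125)&(Sa<50))):
        n,l,st,ce=cv2.connectedComponentsWithStats(m.astype(np.uint8))
        for i in range(1,n):
            if st[i,4]>80:
                print(nm,name,st[i],(ce[i]+.5)/k-.5+[x,y])
                if name=="slot": print(cv2.minAreaRect(np.argwhere(l==i)[:,::-1].astype(np.float32)))
```

```text
T yel [234 119  19  21 290] [374.9625     200.73275862]
T red [ 157  277   31   48 1070] [365.91238318 221.91098131]
T slot [    0     0   360   400 18135] [371.47936656 227.10648263]
((179.5, 199.5), (399.0, 359.0), 90.0)
T slot [  44   97  112  217 7035] [355.61321073 213.07399609]
((91.12384796142578, 214.1145782470703), (222.1710968017578, 89.56097412109375), 76.4695053100586)
T slot [ 89 135  16  22 224] [356.67689732 202.80747768]
((97.25535583496094, 146.27252197265625), (12.250778198242188, 23.12580108642578), 31.607501983642578)
T slot [ 137  139   89   71 1818] [366.88627613 206.31050605]
((178.66720581054688, 173.25076293945312), (24.445735931396484, 99.22930908203125), 55.265140533447266)
T slot [ 187  229   85   79 1520] [373.02524671 218.99391447]
((231.136474609375, 271.5472412109375), (25.09737777709961, 111.95121002197266), 53.3786735534668)
T slot [ 109  233   88   40 1328] [362.99341114 216.45020708]
((151.9283447265625, 256.0804748535156), (90.31613159179688, 30.532215118408203), 19.885164260864258)
T slot [205 250  23  20 165] [371.48295455 217.02613636]
((216.33
[... 254 characters left out ...]
.4335798  181.17498807]
((179.5, 79.0), (158.0, 359.0), 90.0)
S slot [171  94  17  18 144] [329.87847222 187.27777778]
((178.89459228515625, 103.66756439208984), (21.394744873046875, 10.36652660369873), 53.97262954711914)
S slot [ 100  144  170   65 2597] [332.16868021 197.70675298]
((186.85980224609375, 181.23780822753906), (57.203529357910156, 169.95411682128906), 83.6598129272461)
S slot [  71  188  224  116 7997] [330.40762942 207.98972271]
((178.03952026367188, 254.71905517578125), (223.4390106201172, 100.87269592285156), 9.066502571105957)
S slot [ 315  312   45   48 1165] [350.52054721 217.38717811]
((336.9999694824219, 335.4999694824219), (46.99999237060547, 43.99999237060547), 90.0)
```

View pics/ring.png

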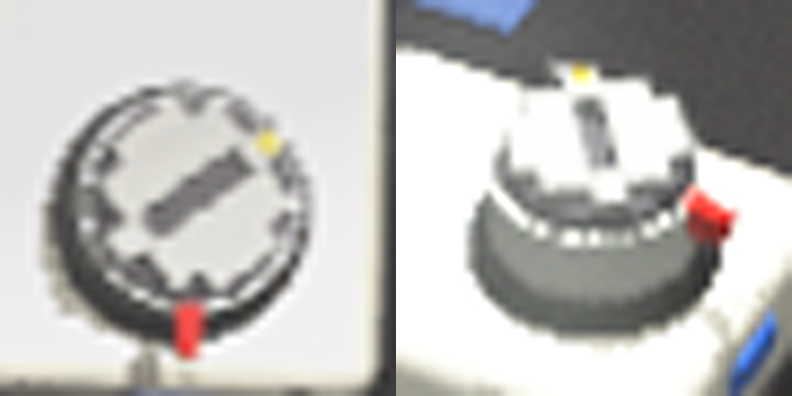

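Run:
```python
import pickle
from h import *
T=pickle.load(open("top0.pkl","rb"));S=pickle.load(open("side0.pkl","rb"))
for n,t,s in(("dot",(374.96,200.73),(328.49,182.71)),("slot",(366.9,206.4),(330.8,189.6)),("red",(365.91,221.91),(343.,199.45))):
    print(n,tri(T,t,S,s))
# cam top check
ct,cs=proj(T,(.5219,.2112,.082)),proj(S,(.5219,.2082,.082)); print(tri(T,ct,S,cs))
# bystander check: slot direction from both views at z
for z in(.105,.115,.125):
    d=onz(T,374.96,200.73,z);c=onz(T,366.9,206.4,z);r=onz(T,365.91,221.91,.095)
    ds=onz(S,328.49,182.71,z);cs=onz(S,330.8,189.6,z)
    f=lambda v:np.degrees(np.arctan2(v[1],v[0]))
    print(z,c,d,np.linalg.norm(d-c),f(d-c),'| side',cs,np.linalg.norm(ds-cs),f(ds-cs),'red',f(r-c))
# slot axis via minAreaRect long axis in top: ends from enlarged pic
for a,b in(((345+150/8.8,185+225/8.8),(345+245/8.8,185+160/8.8)),):
    p,q=onz(T,*a,.115),onz(T,*b,.115);print(f(q-p),np.linalg.norm(q-p),(p+q)/2)
```

```text
dot (array([ 0.57891129, -0.16935307,  0.11417649]), np.float64(0.001231758047276746))
slot (array([ 0.56317678, -0.14870729,  0.11194757]), np.float64(0.003480275669065337))
red (array([ 0.52508292, -0.147674  ,  0.09181406]), np.float64(0.0022135595134416325))
(array([0.52106293, 0.21045316, 0.08516351]), np.float64(0.0010747160884407223))
0.105 [ 0.56580589 -0.1488611   0.105     ] [ 0.58090145 -0.17028075  0.105     ] 0.026204530825645556 -54.82564346247103 | side [ 0.56480845 -0.15615382  0.105     ] 0.02907179746901942 -51.62295539337824 red 177.2848366672087
0.115 [ 0.56438971 -0.14778909  0.115     ] [ 0.57936749 -0.16904164  0.115     ] 0.026000092861724257 -54.82564346247097 | side [ 0.56001184 -0.14607301  0.115     ] 0.028812493928605697 -51.62295539337787 red 178.77404024761202
0.125 [ 0.56297353 -0.14671709  0.125     ] [ 0.57783354 -0.16780253  0.125     ] 0.025795654897802958 -54.82564346247091 | side [ 0.55521523 -0.13599219  0.125     ] 0.02855319038819232 -51.62295539337805 red -179.62156377567737
-55.57044913781689 0.03446845772446546 [ 0.56314442 -0.14921079  0.115     ]
```

Run:
```python
import pickle
from h import *
T=pickle.load(open("top0.pkl","rb"))
for n,p in(("teal",(278,235)),("green",(241,277))):
    print(n,onz(T,*p,.062))
print("rest",onz(T,236,227,.02))
```

```text
teal [0.49369991 0.08829182 0.062     ]
green [0.38020221 0.18732206 0.062     ]
rest [0.51965741 0.20918107 0.02      ]
```

{"api": "carry_out", "payload": {"steps": [[[0,0,5,0,0,0],[35.2,81.1,4,0,0,-0.552],[35.2,81.1,4,0,0,-0.552],[35.2,81.1,4,0,0,-0.552],[35.2,81.1,4,0,0,-0.552],[35.2,81.1,4,0,0,-0.552],[35.2,81.1,4,0,0,-0.552],[35.2,81.1,4,0,0,-0.552],[35.2,81.1,4,0,0,-0.552],[35.2,81.1,4,0,0,-0.552],[35.2,81.1,4,0,0,-0.552],[35.2,81.1,4,0,0,-0.552],[35.2,81.1,4,0,0,-0.552],[35.2,81.1,4,0,0,-0.552],[35.2,81.1,4,0,0,-0.552],[35.2,81.1,4,0,0,-0.552],[35.2,81.1,4,0,0,-0.552],[35.2,81.1,4,0,0,-0.552],[35.2,81.1,4,0,0,-0.552]]], "fingers": 60}}

```text
time_s: 2.48
tcp_pos: [0.5219, 0.2083, 0.2548]
ee_rot: [[0.274, 0.0, -0.962], [0.962, 0.0, 0.274], [0.0, -1.0, -0.0]]
wrist_force: [0.6, -1.3, 0.3]
gripper_width: 0.765
```

{"api": "carry_out", "payload": {"steps": [[[0,0,-5,0,0,0],[0,0,-10,0,0,0],[0,0,-14,0,0,0],[0,0,-16,0,0,0],[0,0,-18,0,0,0],[0,0,-19.2,0,0,0],[0,0,-19.8,0,0,0],[0,0,-19.8,0,0,0]]]}}

```text
time_s: 3.48
tcp_pos: [0.5223, 0.2095, 0.0565]
ee_rot: [[0.273, 0.0, -0.962], [0.962, 0.0, 0.273], [0.0, -1.0, -0.0]]
wrist_force: [-0.6, 0.4, 0.3]
gripper_width: 0.761
```

Run:
```python
from station import sense,optics
import cv2,numpy as np,pickle
s=sense();print(s["tcp_pos"],s["wrist_force"],s["gripper_width"])
o=[]
for n,(x,y,w,h) in(("top",(190,180,90,90)),("side",(235,255,90,90))):
    c=optics.capture(n);o.append(cv2.resize(c["image"][y:y+h,x:x+w,::-1],(400,400),interpolation=cv2.INTER_CUBIC))
cv2.imwrite("pics/pre.png",np.hstack(o))
```

```text
[0.52233065 0.20946518 0.05647279] [-0.59408303  0.35029417  0.28157536] 0.7605977844947007
```

View pics/pre.png

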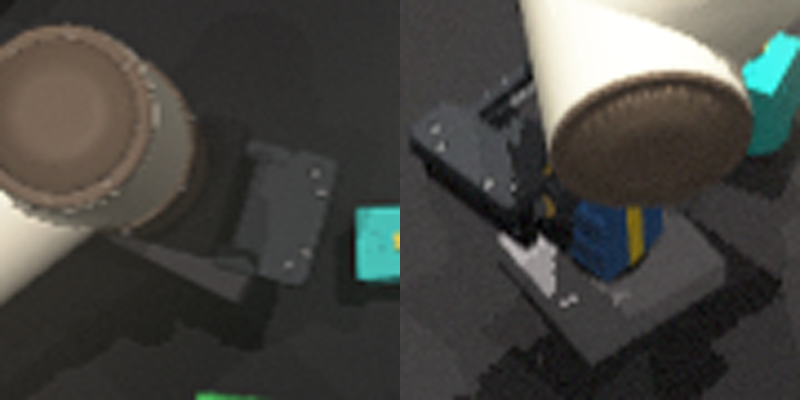

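The picture shows the blue camera (side crop around (615,235)) standing between the fingers on the rest, with nothing else nearby. Closing.

{"api": "carry_out", "payload": {"steps": [[[0,0,0,0,0,0],[0,0,0,0,0,0],[0,0,0,0,0,0],[0,0,0,0,0,0],[0,0,0,0,0,0],[0,0,0,0,0,0]]], "fingers": 255}}

```text
time_s: 4.32
tcp_pos: [0.5224, 0.2098, 0.0565]
ee_rot: [[0.273, 0.0, -0.962], [0.962, 0.0, 0.273], [0.0, -1.0, -0.0]]
wrist_force: [-0.1, 1.1, 2.3]
gripper_width: 0.501
```

{"api": "carry_out", "payload": {"steps": [[[0,0,1,0,0,0],[0,0,3,0,0,0],[0,0,7,0,0,0],[0,0,13,0,0,0],[0,0,18,0,0,0],[0,0,18,0,0,0],[0,0,18,0,0,0]]]}}

```text
time_s: 5.2
tcp_pos: [0.5212, 0.2092, 0.2355]
ee_rot: [[0.273, -0.002, -0.962], [0.962, -0.0, 0.273], [-0.001, -1.0, 0.002]]
wrist_force: [0.3, 0.0, -2.5]
gripper_width: 0.501
```

Run:
```python
from station import sense,optics
import cv2,numpy as np,pickle
s=sense();print(s["tcp_pos"],s["wrist_force"],s["moment"],s["gripper_width"],s["joints"])
for n in("top","side"):
    c=optics.capture(n);pickle.dump(dict(c),open(n+"1.pkl","wb"));cv2.imwrite(f"pics/{n}1.png",c["image"][:,:,::-1])
```

```text
[0.52119713 0.20919919 0.23547171] [ 0.26763312  0.01078243 -2.48452654] [-0.02074976  0.0005031   0.01512727] 0.5012284038634389 [ 3.83667616e+01  1.50924958e+01 -6.55784648e+00 -6.25988134e-02
 -6.84536605e+01 -1.44194764e+02]
```

View pics/side1.png

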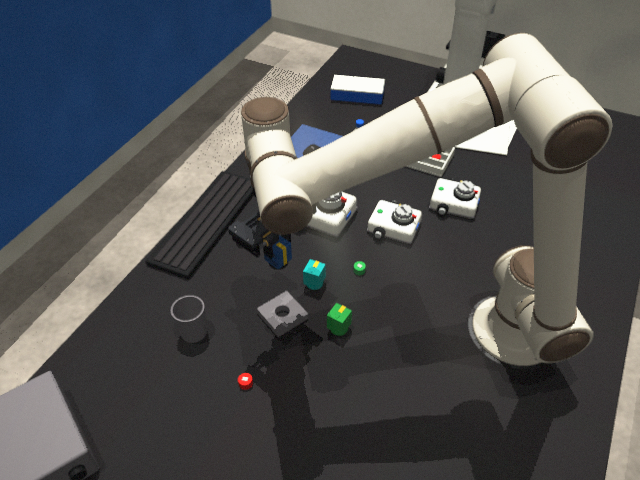

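Run:
```python
import pickle
from h import *
T=pickle.load(open("top0.pkl","rb"));S=pickle.load(open("side0.pkl","rb"))
k=8
for nm,c,(x,y,w,h) in(("T",T,(357,196,20,20)),("S",S,(323,184,16,13))):
    im=cv2.resize(c["image"][y:y+h,x:x+w],None,fx=k,fy=k,interpolation=cv2.INTER_LINEAR)
    g=im.mean(2)
    for thr in(130,150,170,190):
        n,l,st,ce=cv2.connectedComponentsWithStats((g<thr).astype(np.uint8))
        i=max(range(1,n),key=lambda i:st[i,4]*(np.hypot(*(ce[i]-[w*k/2,h*k/2]))<30)) if n>1 else None
        if i is None: continue
        px=(ce[i]+.5)/k-.5+[x,y]
        q=np.argwhere(l==i)[:,::-1]
        p=np.array([onz(c,(u+.5)/k-.5+x,(v+.5)/k-.5+y,.112)[:2] for u,v in q],np.float32)
        R=cv2.minAreaRect(p); C=np.cov(p.T); e=np.linalg.eigh(C)[1][:,1]
        print(nm,thr,st[i][4],px,p.mean(0),R,np.degrees(np.arctan2(e[1],e[0])))
```

```text
T 130 1890 [366.94365079 206.26825397] [ 0.5651652  -0.14823104] ((0.5652785897254944, -0.14786922931671143), (0.008157063275575638, 0.032856523990631104), 35.25794982910156) 124.91148776558839
T 150 2679 [366.90922452 206.36741788] [ 0.5649032  -0.14813861] ((0.5649102330207825, -0.1479220986366272), (0.00995064526796341, 0.03466564044356346), 34.987117767333984) 125.15146744342334
T 170 3322 [366.9012643  206.39411499] [ 0.5648325  -0.14811744] ((0.5647513270378113, -0.14786747097969055), (0.011363157071173191, 0.036329012364149094), 36.382198333740234) 125.13238006229741
T 190 4023 [366.89626833 206.39918904] [ 0.56481737 -0.14810444] ((0.5647141933441162, -0.14781612157821655), (0.013058464974164963, 0.03818520903587341), 36.32379913330078) 125.11635016183962
S 130 75 [329.5775     187.09416667] [ 0.5688622  -0.15681742] ((0.5689952373504639, -0.156613290309906), (0.0037473859265446663, 0.003572630463168025), 26.044925689697266) 158.05046940857255
S 150 332 [329.81664157 187.40210843] [ 0.5677327  -0.15597379] ((0.5676335692405701, -0.15567530691623688), (0.005976642481982708, 0.01223348081111908), 44.315948486328125) 138.95095033018148
S 170 1040 [330.29459135 189.27740385] [ 0.5632689  -0.14969791] ((0.5623347163200378, -0.14898832142353058), (0.008147835731506348, 0.03140462189912796), 40.98652267456055) 128.12413428775238
S 190 1469 [330.23634275 189.46523996] [ 0.56308085 -0.14894472] ((0.5626513361930847, -0.1487826108932495), (0.009196396917104721, 0.03259490430355072), 38.69681930541992) 126.87847240999096
```

{"api": "carry_out", "payload": {"steps": [[[4.2,-35.8,0,0,0,2.46],[4.2,-35.8,0,0,0,2.46],[4.2,-35.8,0,0,0,2.46],[4.2,-35.8,0,0,0,2.46],[4.2,-35.8,0,0,0,2.46],[4.2,-35.8,0,0,0,2.46],[4.2,-35.8,0,0,0,2.46],[4.2,-35.8,0,0,0,2.46],[4.2,-35.8,0,0,0,2.46],[4.2,-35.8,0,0,0,2.46],[4.2,-35.8,0,0,0,2.46],[4.2,-35.8,0,0,0,2.46],[4.2,-35.8,-1,0,0,2.46],[4.2,-35.8,-2,0,0,2.46],[4.2,-35.8,-3,0,0,2.46],[4.2,-35.8,-4,0,0,2.46],[4.2,-35.8,-4,0,0,2.46],[4.2,-35.8,-4,0,0,2.46],[4.2,-35.8,-4,0,0,2.46]]]}}

```text
time_s: 7.68
tcp_pos: [0.5645, -0.1484, 0.1968]
ee_rot: [[-0.818, 0.001, 0.575], [-0.575, -0.0, -0.818], [-0.001, -1.0, 0.001]]
wrist_force: [0.9, -0.4, -1.8]
gripper_width: 0.504
```

Run:
```python
from station import sense,optics
import cv2,numpy as np,pickle
s=sense();print(s["tcp_pos"],s["wrist_force"],s["moment"],s["gripper_width"],s["joints"]);e=s["ee_rot"];print(np.degrees(np.arctan2(e[1,0],e[0,0])),e[:,1])
o=[]
for n,(x,y,w,h) in(("top",(320,165,90,90)),("side",(285,130,90,90))):
    c=optics.capture(n);pickle.dump(dict(c),open(n+"2.pkl","wb"));o.append(cv2.resize(c["image"][y:y+h,x:x+w,::-1],(400,400),interpolation=cv2.INTER_CUBIC))
cv2.imwrite("pics/hover.png",np.hstack(o))
```

```text
[ 0.56454212 -0.14839079  0.19682589] [ 0.89052176 -0.3636763  -1.75027626] [-0.04272727  0.14316842  0.00511189] 0.5040229801094188 [ 1.16578297e+00  1.87400565e+01 -7.12143707e+00  9.28712333e-03
 -6.40749097e+01  3.39415641e+01]
-144.88857951193202 [ 1.11271318e-03 -1.23166051e-04 -9.99999373e-01]
```

View pics/hover.png

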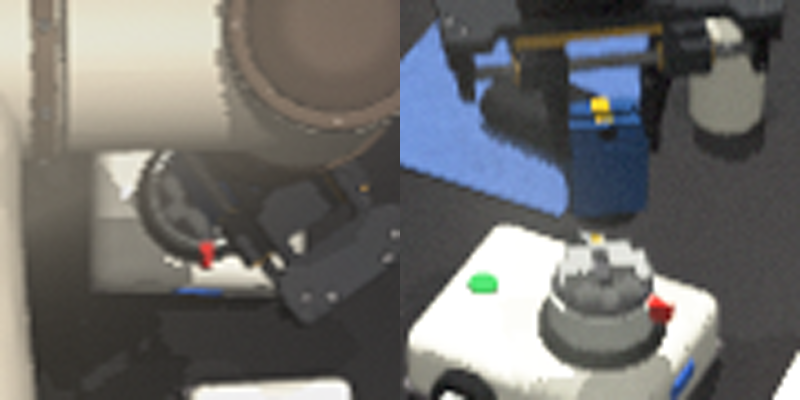

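Run:
```python
import pickle
from h import *
S=pickle.load(open("side2.pkl","rb"))
P=np.array([.5645,-.1484]); z0=.1603
print("body mid",proj(S,[*P,z0+.036]))
import itertools
a=np.radians(125.1);X=np.array([np.cos(a),np.sin(a)]);Y=np.array([-X[1],X[0]])
for z in(z0+.012,z0+.03):
    print(z,[proj(S,[*(P+sx*.022*X+sy*.022*Y),z]).round(1).tolist() for sx,sy in((1,1),(1,-1),(-1,1),(-1,-1))])
im=S["image"]; 
for v in(166,170,174):
    print(v,[tuple(im[v,u]) for u in range(320,336+14)][::1])
```

```text
body mid [329.79611569 165.28986477]
0.1723 [[339.4, 176.9], [322.8, 178.6], [336.6, 166.2], [320.3, 167.9]]
0.1903 [[339.5, 171.6], [322.8, 173.3], [336.6, 160.9], [320.2, 162.6]]
166 [(np.uint8(60), np.uint8(64), np.uint8(72)), (np.uint8(57), np.uint8(61), np.uint8(64)), (np.uint8(54), np.uint8(60), np.uint8(65)), (np.uint8(55), np.uint8(61), np.uint8(68)), (np.uint8(54), np.uint8(65), np.uint8(88)), (np.uint8(50), np.uint8(64), np.uint8(85)), (np.uint8(50), np.uint8(63), np.uint8(85)), (np.uint8(47), np.uint8(63), np.uint8(84)), (np.uint8(42), np.uint8(58), np.uint8(80)), (np.uint8(49), np.uint8(63), np.uint8(87)), (np.uint8(42), np.uint8(57), np.uint8(83)), (np.uint8(42), np.uint8(56), np.uint8(84)), (np.uint8(44), np.uint8(59), np.uint8(86)), (np.uint8(38), np.uint8(54), np.uint8(80)), (np.uint8(35), np.uint8(54), np.uint8(78)), (np.uint8(30), np.uint8(52), np.uint8(77)), (np.uint8(38), np.uint8(54), np.uint8(81)), (np.uint8(34), np.uint8(51), np.uint8(77)), (np.uint8(33), np.uint8(49), np.uint8(74)), (np.uint8(36), np.uint8(55), np.uint8(78)), (np.uint8(45), np.uint8(57), np.ui
[... 2370 characters left out ...]
.uint8(41), np.uint8(55), np.uint8(80)), (np.uint8(44), np.uint8(61), np.uint8(82)), (np.uint8(41), np.uint8(60), np.uint8(83)), (np.uint8(38), np.uint8(53), np.uint8(82)), (np.uint8(38), np.uint8(55), np.uint8(79)), (np.uint8(38), np.uint8(55), np.uint8(80)), (np.uint8(46), np.uint8(57), np.uint8(68)), (np.uint8(72), np.uint8(69), np.uint8(70)), (np.uint8(74), np.uint8(73), np.uint8(72)), (np.uint8(73), np.uint8(72), np.uint8(71)), (np.uint8(77), np.uint8(73), np.uint8(74)), (np.uint8(71), np.uint8(68), np.uint8(69)), (np.uint8(75), np.uint8(74), np.uint8(73)), (np.uint8(73), np.uint8(71), np.uint8(72)), (np.uint8(72), np.uint8(73), np.uint8(72)), (np.uint8(73), np.uint8(71), np.uint8(71))]
```

Side view: the blue body spans columns about 323.7 to 340.4, and the seat's slot and dot lie just below it with the stripe on the dot's side. The 0.9 px offset corrects the side measurement, which then agrees with the top one: the axis is at about (0.5648, -0.148). Going down now.

{"api": "carry_out", "payload": {"steps": [[[0,0.04,-1,0,0,0],[0,0.04,-2,0,0,0],[0,0.04,-2.6,0,0,0],[0,0.04,-3,0,0,0],[0,0.04,-3.2,0,0,0],[0,0.04,-3.3,0,0,0],[0,0.04,-3.4,0,0,0],[0,0.04,-3.4,0,0,0]]]}}

```text
time_s: 8.78
tcp_pos: [0.5642, -0.148, 0.1624]
ee_rot: [[-0.818, 0.0, 0.575], [-0.575, -0.0, -0.818], [-0.0, -1.0, 0.0]]
wrist_force: [0.0, -0.2, -2.1]
gripper_width: 0.508
```

{"api": "carry_out", "payload": {"steps": [[[0,0,-0.1,0,0,0],[0,0,-0.2,0,0,0],[0,0,-0.3,0,0,0],[0,0,-0.4,0,0,0],[0,0,-0.4,0,0,0]]]}}

```text
time_s: 9.4
tcp_pos: [0.5641, -0.148, 0.1581]
ee_rot: [[-0.818, -0.0, 0.575], [-0.575, 0.0, -0.818], [0.0, -1.0, -0.0]]
wrist_force: [0.4, 0.4, -1.3]
gripper_width: 0.502
```

{"api": "carry_out", "payload": {"steps": [[[0,0,-0.1,0,0,0],[0,0,-0.2,0,0,0],[0,0,-0.3,0,0,0],[0,0,-0.3,0,0,0]]]}}

```text
time_s: 9.9
tcp_pos: [0.5641, -0.148, 0.1551]
ee_rot: [[-0.818, -0.0, 0.575], [-0.575, -0.0, -0.818], [0.0, -1.0, -0.0]]
wrist_force: [-0.5, 0.0, -1.8]
gripper_width: 0.504
```

{"api": "carry_out", "payload": {"steps": [[[0,0,-0.1,0,0,0],[0,0,-0.2,0,0,0],[0,0,-0.3,0,0,0],[0,0,-0.3,0,0,0]]]}}

```text
time_s: 10.4
tcp_pos: [0.5641, -0.1479, 0.1521]
ee_rot: [[-0.818, -0.0, 0.575], [-0.575, 0.0, -0.818], [0.0, -1.0, -0.0]]
wrist_force: [0.3, 0.1, -1.8]
gripper_width: 0.505
```

{"api": "carry_out", "payload": {"steps": [[[0,0,-0.1,0,0,0],[0,0,-0.2,0,0,0],[0,0,-0.2,0,0,0]]]}}

```text
time_s: 10.78
tcp_pos: [0.5641, -0.1479, 0.1501]
ee_rot: [[-0.818, -0.0, 0.575], [-0.575, -0.0, -0.818], [0.0, -1.0, -0.0]]
wrist_force: [-0.0, 0.2, -2.9]
gripper_width: 0.504
```

{"api": "carry_out", "payload": {"steps": [[[0,0,-0.1,0,0,0],[0,0,-0.2,0,0,0],[0,0,-0.2,0,0,0]]]}}

```text
time_s: 11.15
tcp_pos: [0.5641, -0.1479, 0.1481]
ee_rot: [[-0.818, -0.0, 0.575], [-0.575, 0.0, -0.818], [0.0, -1.0, -0.0]]
wrist_force: [-0.4, 0.5, -1.2]
gripper_width: 0.502
```

Run:
```python
from station import sense,optics
import cv2,numpy as np,pickle
s=sense();print(s["tcp_pos"],s["wrist_force"],s["moment"])
c=optics.capture("side");cv2.imwrite("pics/near.png",cv2.resize(c["image"][140:220,285:385,::-1],None,fx=7,fy=7,interpolation=cv2.INTER_CUBIC))
```

```text
[ 0.56413698 -0.14794527  0.14809847] [-0.41660196  0.5175775  -1.21182923] [-0.03438085  0.14132426 -0.0337625 ]
```

View pics/near.png

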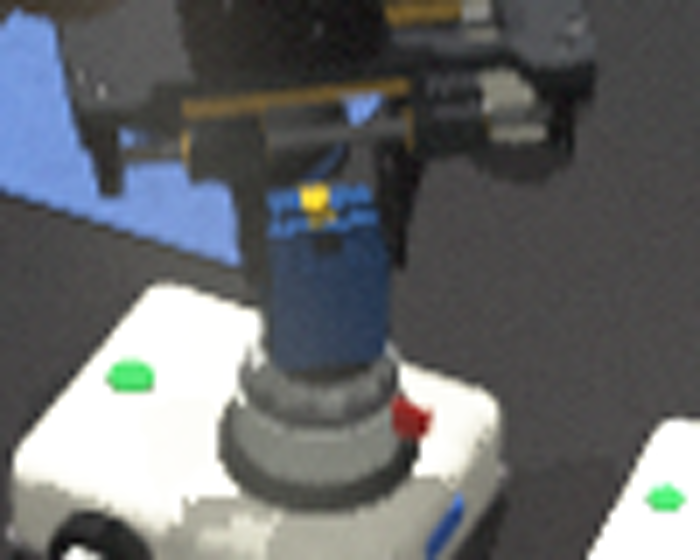

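The picture shows the camera just above the seat, about centred on it, and there is no contact force yet. I'll continue in small steps.

{"api": "carry_out", "payload": {"steps": [[[0,0,-0.1,0,0,0],[0,0,-0.2,0,0,0],[0,0,-0.2,0,0,0]]]}}

```text
time_s: 11.58
tcp_pos: [0.5641, -0.1479, 0.1461]
ee_rot: [[-0.818, -0.0, 0.575], [-0.575, 0.0, -0.818], [0.0, -1.0, -0.0]]
wrist_force: [0.3, 0.2, -1.2]
gripper_width: 0.504
```

{"api": "carry_out", "payload": {"steps": [[[0,0,-0.1,0,0,0],[0,0,-0.2,0,0,0],[0,0,-0.2,0,0,0]]]}}

```text
time_s: 11.95
tcp_pos: [0.5643, -0.148, 0.1443]
ee_rot: [[-0.818, 0.0, 0.575], [-0.575, -0.0, -0.818], [-0.0, -1.0, 0.0]]
wrist_force: [-0.2, -0.3, -0.7]
gripper_width: 0.499
```

{"api": "carry_out", "payload": {"steps": [[[0,0,-0.1,0,0,0],[0,0,-0.1,0,0,0]]]}}

```text
time_s: 12.2
tcp_pos: [0.5644, -0.148, 0.1436]
ee_rot: [[-0.818, 0.0, 0.575], [-0.575, -0.0, -0.818], [-0.0, -1.0, 0.0]]
wrist_force: [-0.1, 1.0, 0.6]
gripper_width: 0.503
```

Run:
```python
from station import sense,optics
import pickle
from h import *
T=pickle.load(open("top0.pkl","rb"));S=pickle.load(open("side0.pkl","rb"))
print(tri(T,(366.9,206.4),S,(329.35,189.4)),tri(T,(366.9,206.4),S,(330.25,189.4)))
s=sense();print(s["tcp_pos"],s["wrist_force"],s["moment"])
c=optics.capture("side");pickle.dump(dict(c),open("side3.pkl","wb"));cv2.imwrite("pics/contact.png",cv2.resize(c["image"][165:215,305:365,::-1],None,fx=12,fy=12,interpolation=cv2.INTER_CUBIC))
# predicted flange bottom front point & seat front
for z in(.102,.108): print(z,[proj(c,[.5645+.022*np.cos(a),-.148+.022*np.sin(a),z]).round(1).tolist() for a in np.radians([125,160,200])])
```

```text
(array([ 0.5650241 , -0.1480104 ,  0.11215213]), np.float64(0.0004895079614448771)) (array([ 0.5638264 , -0.14838201,  0.11253873]), np.float64(0.0019300293003633015))
[ 0.5643633  -0.14799255  0.14360404] [-0.10024178  1.02230169  0.60061533] [0.11389292 0.34240388 0.03743362]
0.102 [[330.9, 197.7], [335.3, 196.2], [337.6, 192.8]]
0.108 [[330.9, 196.0], [335.3, 194.5], [337.7, 191.2]]
```

View pics/contact.png

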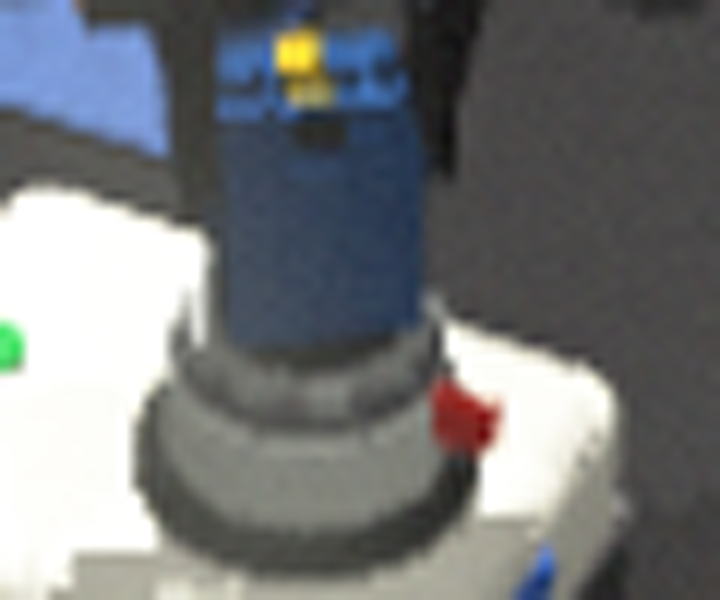

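Contact felt (about +2.5 N) at a flange height of about 0.108. A missed tongue would mean the seat is at 0.102, against 0.112 seen, so the tongue is in the slot. I'll load it slightly and begin turning.

{"api": "carry_out", "payload": {"steps": [[[0,0,-0.05,0,0,0],[0,0,-0.1,0,0,0],[0,0,-0.1,0,0,0]]]}}

```text
time_s: 12.62
tcp_pos: [0.5644, -0.148, 0.1426]
ee_rot: [[-0.818, 0.001, 0.575], [-0.575, -0.0, -0.818], [-0.0, -1.0, 0.0]]
wrist_force: [-2.0, -0.2, 2.2]
gripper_width: 0.504
```

{"api": "carry_out", "payload": {"steps": [[[0,0,0,0,0,-0.05],[0,0,-0.01,0,0,-0.1],[0,0,-0.01,0,0,-0.15],[0,0,-0.01,0,0,-0.2],[0,0,-0.01,0,0,-0.25],[0,0,-0.02,0,0,-0.3],[0,0,-0.02,0,0,-0.35],[0,0,-0.02,0,0,-0.4]]]}}

```text
time_s: 13.62
tcp_pos: [0.5651, -0.1477, 0.1426]
ee_rot: [[-0.978, 0.002, 0.21], [-0.21, 0.0, -0.978], [-0.002, -1.0, 0.0]]
wrist_force: [-0.6, 0.7, 2.2]
gripper_width: 0.502
```

Run:
```python
from station import sense,optics
from h import *
s=sense();print(s["tcp_pos"],s["wrist_force"],s["moment"])
c=optics.capture("side");cv2.imwrite("pics/turn1.png",cv2.resize(c["image"][165:215,305:365,::-1],None,fx=12,fy=12,interpolation=cv2.INTER_CUBIC))
```

```text
[ 0.56506942 -0.14768831  0.14255486] [-0.56182213  0.74236902  2.18455191] [0.48962582 0.09332809 0.10626852]
```

View pics/turn1.png

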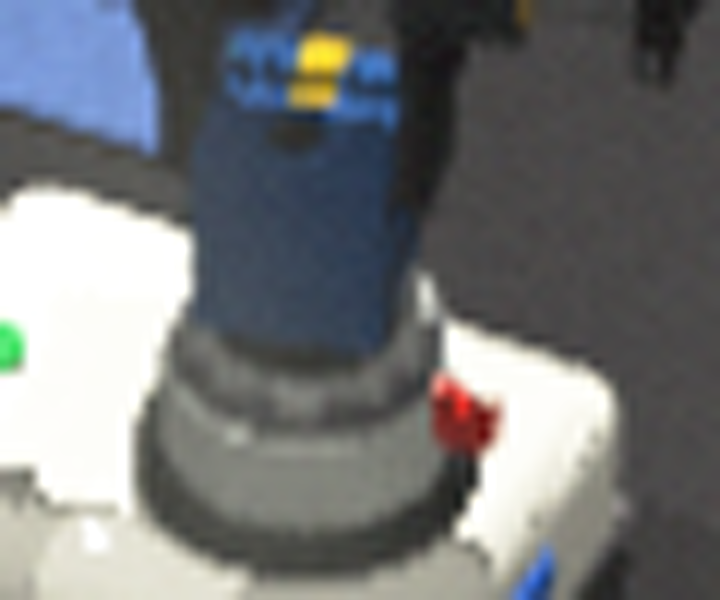

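The stripe has moved clockwise, now at crop (320,70), and the reaction moment is 0.106 N m, which matches the ring's stiffness, so the ring is following. Continuing.

{"api": "carry_out", "payload": {"steps": [[[0,0,0,0,0,-0.06],[0,0,-0.01,0,0,-0.12],[0,0,-0.01,0,0,-0.18],[0,0,-0.02,0,0,-0.24],[0,0,-0.02,0,0,-0.3],[0,0,-0.02,0,0,-0.36],[0,0,-0.03,0,0,-0.42],[0,0,-0.03,0,0,-0.48],[0,0,-0.04,0,0,-0.54],[0,0,-0.04,0,0,-0.6],[0,0,-0.04,0,0,-0.66],[0,0,-0.05,0,0,-0.72],[0,0,-0.05,0,0,-0.78],[0,0,-0.05,0,0,-0.84],[0,0,-0.06,0,0,-0.9]]]}}

```text
time_s: 15.55
tcp_pos: [0.5661, -0.148, 0.1422]
ee_rot: [[-0.773, 0.004, -0.635], [0.635, -0.0, -0.773], [-0.004, -1.0, -0.002]]
wrist_force: [1.6, 0.4, 1.7]
gripper_width: 0.503
```

Run:
```python
from station import sense,optics
from h import *
s=sense();e=s["ee_rot"];print(s["tcp_pos"],s["wrist_force"],s["moment"],np.degrees(np.arctan2(e[1,0],e[0,0])))
c=optics.capture("side");cv2.imwrite("pics/turn2.png",cv2.resize(c["image"][165:215,305:365,::-1],None,fx=12,fy=12,interpolation=cv2.INTER_CUBIC))
```

```text
[ 0.56607558 -0.1479804   0.14222023] [1.56098392 0.35966831 1.67601202] [ 0.10966298 -0.49280328  0.16268554] 140.6146675176618
```

View pics/turn2.png

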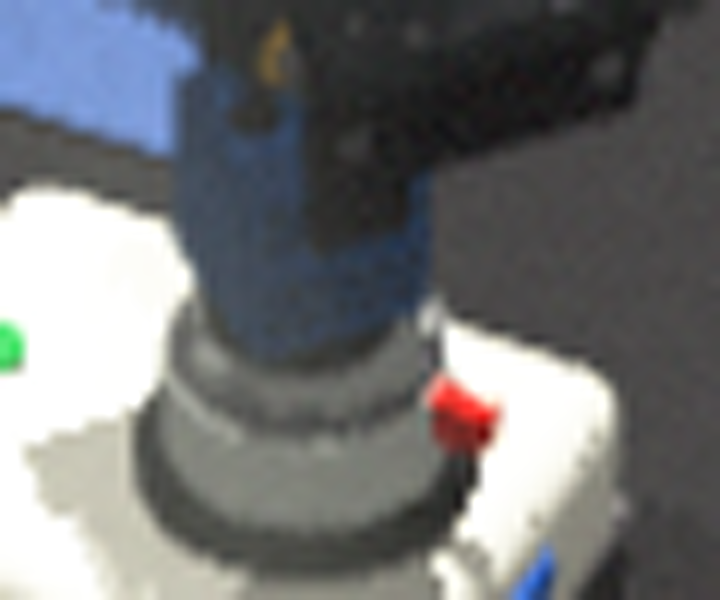

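{"api": "carry_out", "payload": {"steps": [[[0,0,0,0,0,-0.06],[0,0,-0.01,0,0,-0.12],[0,0,-0.01,0,0,-0.18],[0,0,-0.02,0,0,-0.24],[0,0,-0.02,0,0,-0.3],[0,0,-0.02,0,0,-0.36],[0,0,-0.03,0,0,-0.42],[0,0,-0.03,0,0,-0.48],[0,0,-0.04,0,0,-0.54],[0,0,-0.04,0,0,-0.6],[0,0,-0.04,0,0,-0.66],[0,0,-0.05,0,0,-0.72],[0,0,-0.05,0,0,-0.77],[0,0,-0.05,0,0,-0.8],[0,0,-0.05,0,0,-0.8]]]}}

```text
time_s: 17.48
tcp_pos: [0.566, -0.1487, 0.1418]
ee_rot: [[-0.085, 0.004, -0.996], [0.996, -0.001, -0.085], [-0.002, -1.0, -0.004]]
wrist_force: [4.3, -3.4, 2.1]
gripper_width: 0.507
```

Run:
```python
from station import sense,optics
from h import *
import pickle
s=sense();e=s["ee_rot"];print(s["tcp_pos"],s["wrist_force"],s["moment"],np.degrees(np.arctan2(e[1,0],e[0,0])))
c=optics.capture("side");pickle.dump(dict(c),open("side4.pkl","wb"));a=cv2.resize(c["image"][165:215,305:355,::-1],(400,400),interpolation=cv2.INTER_CUBIC)
c=optics.capture("top");b=cv2.resize(c["image"][165:245,325:405,::-1],(400,400),interpolation=cv2.INTER_CUBIC)
cv2.imwrite("pics/turn3.png",np.hstack([a,b]))
```

```text
[ 0.56601959 -0.14867321  0.14182101] [ 4.34061561 -3.44464165  2.10000455] [-1.33083728 -1.46447417  0.06508521] 94.88304876517932
```

View pics/turn3.png

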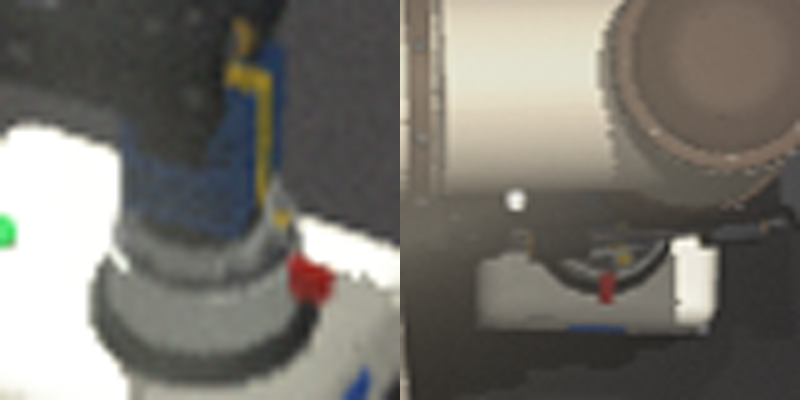

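{"api": "carry_out", "payload": {"steps": [[[0.1,-0.05,0,0,0,0],[0.15,-0.1,0,0,0,0],[0.15,-0.1,0,0,0,0]]]}}

```text
time_s: 17.95
tcp_pos: [0.5662, -0.1489, 0.1413]
ee_rot: [[-0.084, 0.001, -0.996], [0.996, -0.0, -0.084], [-0.0, -1.0, -0.001]]
wrist_force: [2.8, -0.8, 3.2]
gripper_width: 0.502
```

Run:
```python
from station import sense,optics
from h import *
import pickle
s=sense();e=s["ee_rot"];print(s["tcp_pos"],s["wrist_force"],s["moment"],np.degrees(np.arctan2(e[1,0],e[0,0])))
c=optics.capture("side");d=optics.capture("top")
pickle.dump(dict(c),open("side4.pkl","wb"));pickle.dump(dict(d),open("top4.pkl","wb"))
a=cv2.resize(c["image"][170:210,315:355,::-1],(400,400),interpolation=cv2.INTER_CUBIC)
b=cv2.resize(d["image"][200:230,350:380,::-1],(400,400),interpolation=cv2.INTER_CUBIC)
cv2.imwrite("pics/turn4.png",np.hstack([a,b]))
for ang in(180,185,190,195,200):
    t=np.radians(ang);P=[.5648+.026*np.cos(t),-.1481+.026*np.sin(t),.108]
    print(ang,proj(d,P).round(1),proj(c,P).round(1))
```

```text
[ 0.56623912 -0.14886005  0.14126258] [ 2.79892318 -0.83565048  3.16253699] [-0.54585486 -1.19908922  0.05048518] 94.82833980822144
180 [366.8 216.4] [338.2 193.4]
185 [367.7 216.4] [338.5 192.9]
190 [368.5 216.3] [338.8 192.3]
195 [369.4 216.1] [338.9 191.8]
200 [370.2 215.8] [339.1 191.2]
```

View pics/turn4.png

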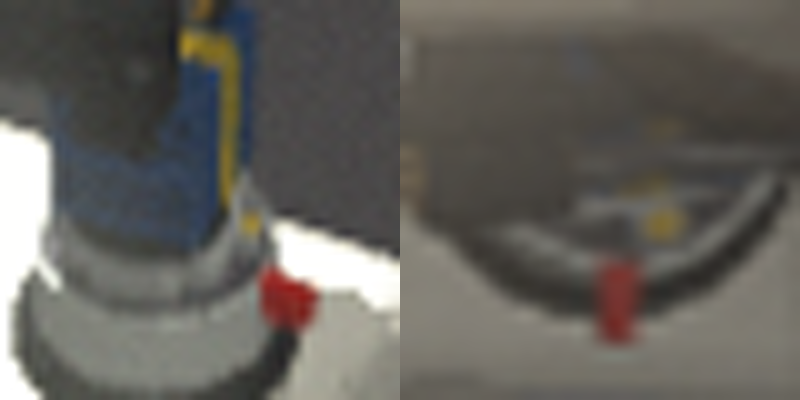

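The dot is at about 194° (top column 369.2, side column 339.5) and the stripe is at 184.8°, so the ring lags by the slot's play. The pointer is at about 178.2°. I'll make the last turn of 0.12 rad.

{"api": "carry_out", "payload": {"steps": [[[0.05,0,0,0,0,-0.03],[0.05,0,0,0,0,-0.06],[0.05,0,-0.01,0,0,-0.09],[0.05,0,-0.01,0,0,-0.11],[0.05,0,-0.01,0,0,-0.12],[0.05,0,-0.01,0,0,-0.12],[0.05,0,-0.01,0,0,-0.12]]]}}

```text
time_s: 18.92
tcp_pos: [0.5663, -0.149, 0.1409]
ee_rot: [[0.036, 0.0, -0.999], [0.999, -0.0, 0.036], [-0.0, -1.0, -0.0]]
wrist_force: [4.2, -1.8, 3.8]
gripper_width: 0.508
```

Run:
```python
from station import sense,optics
from h import *
import pickle
s=sense();e=s["ee_rot"];print(s["tcp_pos"],s["wrist_force"],s["moment"],np.degrees(np.arctan2(e[1,0],e[0,0])))
c=optics.capture("side");d=optics.capture("top")
pickle.dump(dict(c),open("side5.pkl","wb"));pickle.dump(dict(d),open("top5.pkl","wb"))
a=cv2.resize(c["image"][170:210,315:355,::-1],(400,400),interpolation=cv2.INTER_CUBIC)
b=cv2.resize(d["image"][200:230,350:380,::-1],(400,400),interpolation=cv2.INTER_CUBIC)
cv2.imwrite("pics/turn5.png",np.hstack([a,b]))
```

```text
[ 0.5662646  -0.14902223  0.14090766] [ 4.22888443 -1.82568606  3.75959442] [-0.72448065 -1.18277915  0.10692348] 87.92248588308036
```

View pics/turn5.png

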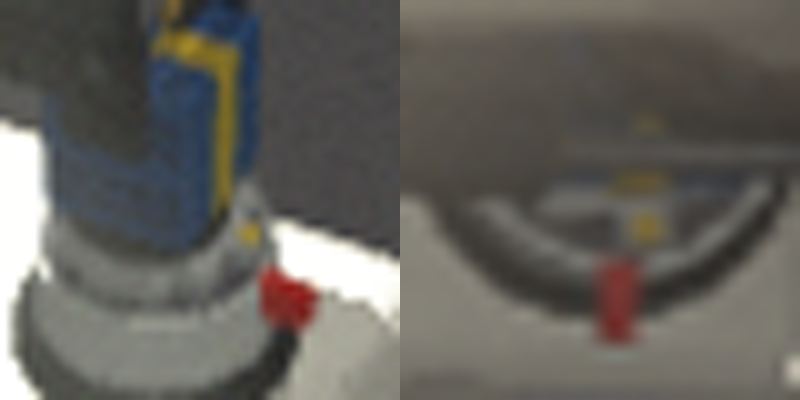

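{"api": "carry_out", "payload": {"steps": [[[0.1,-0.05,0.05,0,0,0],[0.15,-0.05,0.1,0,0,0],[0.15,-0.05,0.1,0,0,0]]]}}

```text
time_s: 19.4
tcp_pos: [0.5667, -0.1492, 0.1413]
ee_rot: [[0.037, -0.002, -0.999], [0.999, 0.001, 0.037], [0.001, -1.0, 0.003]]
wrist_force: [0.8, -0.8, 2.4]
gripper_width: 0.5
```

Run:
```python
from station import sense
import numpy as np
s=sense();e=s["ee_rot"];print(s["tcp_pos"],s["wrist_force"],s["moment"],np.degrees(np.arctan2(e[1,0],e[0,0])))
```

```text
[ 0.56671817 -0.14916335  0.14125453] [ 0.7609512  -0.78336597  2.36044239] [-0.11103839 -0.39737633  0.08886554] 87.90670433731532
```

Side loads are nearly gone. Letting go.

{"api": "carry_out", "payload": {"steps": [[[0,0,0,0,0,0],[0,0,0,0,0,0],[0,0,0,0,0,0],[0,0,0,0,0,0],[0,0,0,0,0,0],[0,0,0,0,0,0]]], "fingers": 40}}

```text
time_s: 20.15
tcp_pos: [0.5677, -0.1494, 0.1418]
ee_rot: [[0.036, -0.0, -0.999], [0.999, 0.0, 0.036], [0.0, -1.0, 0.0]]
wrist_force: [0.4, 0.8, 0.3]
gripper_width: 0.845
```

{"api": "carry_out", "payload": {"steps": [[[0,0,2,0,0,0],[0,0,5,0,0,0],[0,0,9,0,0,0],[0,0,14,0,0,0],[-2,8,16,0,0,0],[-4,16,16,0,0,0],[-6,22,16,0,0,0],[-6,27,16,0,0,0],[-6,27,16,0,0,0],[-6,27,16,0,0,0]]]}}

```text
time_s: 21.4
tcp_pos: [0.5073, 0.1223, 0.3019]
ee_rot: [[0.033, -0.0, -0.999], [0.999, 0.0, 0.033], [0.0, -1.0, 0.0]]
wrist_force: [1.6, -0.9, 0.1]
gripper_width: 0.843
```

Run:
```python
from station import sense,optics
from h import *
import pickle
s=sense();print(s["time_s"],s["tcp_pos"],s["wrist_force"])
c=optics.capture("side");d=optics.capture("top")
pickle.dump(dict(c),open("side6.pkl","wb"));pickle.dump(dict(d),open("top6.pkl","wb"))
cv2.imwrite("pics/top6.png",d["image"][:,:,::-1])
a=cv2.resize(c["image"][160:215,300:355,::-1],(400,400),interpolation=cv2.INTER_CUBIC)
b=cv2.resize(d["image"][180:230,340:390,::-1],(400,400),interpolation=cv2.INTER_CUBIC)
cv2.imwrite("pics/end.png",np.hstack([a,b]))
```

```text
21.4 [0.50729085 0.12233331 0.30187762] [ 1.61789705 -0.85090101  0.13682902]
```

View pics/end.png

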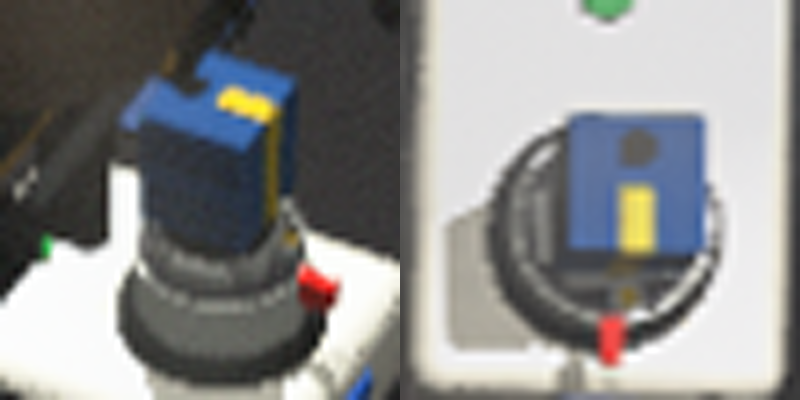

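View pics/top6.png

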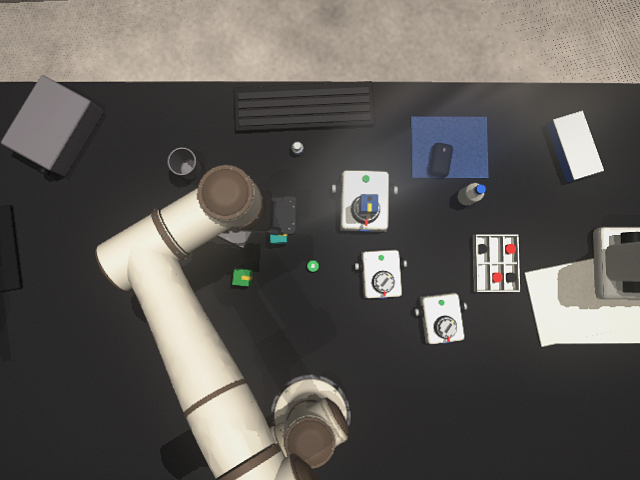

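Run:
```python
import pickle
from h import *
c=pickle.load(open("top6.pkl","rb"));x,y,w,h=350,188,36,30;k=8
im=cv2.resize(c["image"][y:y+h,x:x+w],None,fx=k,fy=k,interpolation=cv2.INTER_LINEAR)
H,S,V=[cv2.cvtColor(im,cv2.COLOR_RGB2HSV)[...,i].astype(int) for i in range(3)]
yel=(H>15)&(H<40)&(S>90); blue=(H>95)&(H<130)&(S>90)
print(np.percentile(V[blue],[5,20,50,90]))
def rect(m,z):
    m=cv2.morphologyEx(m.astype(np.uint8),cv2.MORPH_OPEN,np.ones((5,5)))
    q=max(cv2.findContours(m,0,2)[0],key=cv2.contourArea).reshape(-1,2)
    p=np.array([onz(c,(u+.5)/k-.5+x,(v+.5)/k-.5+y,z)[:2] for u,v in q],np.float32);return cv2.minAreaRect(p)
for z in(.166,.17,.174):
    print(z,[rect((blue&(V>t))|(yel&(V>170)),z) for t in(90,115)],"stripe",rect(yel&(V>170),z))
# bystanders unmoved: difference in the top views away from the arm
T=pickle.load(open("top0.pkl","rb"))
for nm,(u,v,r) in dict(red=(164,232,14),green=(312,266,12),obj=(297,148,12),mouse=(441,158,22),spray=(471,194,20),pot=(182,162,22)).items():
    def g(I): return cv2.cvtColor(I["image"][v-r:v+r,u-r:u+r],cv2.COLOR_RGB2GRAY).astype(np.float32)
    print(nm,cv2.phaseCorrelate(g(T),g(c),cv2.createHanningWindow((2*r,2*r),cv2.CV_32F)))
```

```text
[145. 155. 157. 161.]
0.166 [((0.5661455988883972, -0.14822715520858765), (0.041542377322912216, 0.04214956983923912), 88.1044692993164), ((0.5663349628448486, -0.14823342859745026), (0.041542377322912216, 0.041770707815885544), 88.1044692993164)] stripe ((0.5558151602745056, -0.14806224405765533), (0.00880104023963213, 0.019656309857964516), 89.51729583740234)
0.17 [((0.5655496716499329, -0.14777900278568268), (0.04140627011656761, 0.04201142117381096), 88.1044692993164), ((0.5657383799552917, -0.1477852463722229), (0.04140627011656761, 0.04163377359509468), 88.1044692993164)] stripe ((0.5552530884742737, -0.14761462807655334), (0.008772223256528378, 0.01959187164902687), 89.517333984375)
0.174 [((0.5649538040161133, -0.1473308652639389), (0.04127012938261032, 0.041873328387737274), 88.10440063476562), ((0.5651418566703796, -0.14733707904815674), (0.04127012938261032, 0.04149696230888367), 88.10440063476562)] stripe ((0.5546910762786865, -0.14716702699661255), (0.008743373677134514, 0.019527433440089226), 89.51730346679688)
red ((-20.974881357422454, -15.126609397394251), -0.011123658816019694)
green ((0.00021402901950828834, -0.07072023542314554), 0.9858245485358768)
obj ((-0.005067138634148094, 0.0009500721266526568), 1.003680829786592)
mouse ((0.48354358818649956, 0.5824949250566149), 0.9983860595137984)
spray ((-0.02895962126978091, -0.016495200336766658), 1.0043794960528611)
pot ((0.5256770338807293, 0.4870665884358232), 0.9734675662900195)
```

Run:
```python
from station import ticket
print(ticket.finish_job())
```

```text
the job is handed in; nothing more can be done
None
```

The blue camera is in the largest port, screwed clockwise so its yellow stripe faces the red pointer. I let go of it and handed the job in at about 21.5 s.

**Fitting:** I lowered it onto the seat in 1–2 mm steps. It touched at a flange height of about 108 mm, with about 2.5 N of contact force. Contact was 4 mm lower than the 112 mm I had measured for the seat from the images. If the tongue had missed the slot, the seat would have to be 10 mm off that measurement, so I took it as seated. The 0.1 N m reaction while turning supported this.

**Turning:** I turned it about 127°. Vertical contact force stayed below about 7 N. Side force reached about 5.5 N, and I eased it off before opening the fingers.

**Last checks:**
- **Camera:** it measures a yaw of -1.9°, against -1.75° for the port, and sits centred on the axis within about 1 mm.
- **Ring dot:** it still trails the pointer by roughly 8–9°, slightly more than the 0.13 rad (7.4°) of play allowed. The stripe is what I aligned to the pointer.
- **Other things:** the green mount, objective and spray bottle show no shift. The mouse and pot crops read about 0.5 px, which I take as noise.
- **Not confirmed:** the red mount was hidden under the arm in the last top view, so that check gave no reading. I did not re-check the two look-alike cameras, which the arm did not approach.

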